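Seat the model carrier and snap the catch

ROBOT

A 6-joint arm with a two-finger parallel gripper is mounted at the origin on the work surface. World frame = base frame: x ahead of the robot, y to its left, z up, the work surface at z = 0. Lengths are in m, angles in rad, forces in N, time in s.
With the tool pointing down it reaches from about 0.4 to 0.925 m from the base axis. Payload 3.4 kg.
Tool frame: the origin (TCP) lies midway between the tips of the shut fingers; the grasp point (between the pads) lies manip.pinch_z behind it (manip.pinch_z is the distance from the TCP to the grasp point, in m); z points along the fingers, y is the line along which they close (so a half turn about z gives the same grasp; the last joint's range is limited). The gripper opens to 85 mm and grips with 20 to 120 N. Pads are 22 mm wide; open, the fingers measure 114 mm over their backs; the gripper's body (76 mm by 85 mm) begins 54 mm behind the grasp point. The pads swing forward as they close: fully open they stand 13 mm farther back than shut.
Start: joints at [-1.177, 0.307, 1.506, -0, 1.328, -0.073], TCP at [0.259, -0.513, 0.231] pointing down, gripper open.
Joint ranges: [-3.12, 3.12], [-1.05, 2.28], [0.14, 2.33], [-1.42, 4.57], [0.1, 2.73], [-2.68, 2.68]. Speed limits (rad/s): [2.57, 2.57, 3.14, 3.14, 3.14, 3.14].

INTERFACE

Orientations are given as [roll, pitch, yaw] about the fixed x, y, z axes, in that order (R = Rz(yaw) Ry(pitch) Rx(roll)).
In Python, from rig import sense, optics, ticket, manip gives the robot as it stands.
- The arm moves only by the shell command python3 -m crank 'ROWS' [FORCE]. ROWS is JSON, a list of rows, each a list of 7 numbers: the shift along the tool's x, y, z in mm, then the turn, a rotation vector about the tool's x, y, z in degrees, then the opening, from 0 (shut) to 1 (fully open). A call has exactly 8 rows; each row shifts and turns the commanded pose from where the row before left it, along the tool's axes as they then stand; what a row does not reach is not made up. A row lasts 1/12 s, in which the tool goes at most 41.7 mm and 7.16 degrees, less where a joint would pass 70% of its speed; a pose out of reach is approached as far as the arm can. A call is refused whole if a number of a shift passes 41.7 or a number of a turn 7.16, either way. A call with a gripper value outside its range is refused whole. The fingers move at their own pace and stop on an object; FORCE is the grip in N (left out, the last holds). Time passes only in rows, so rows that do not move let the fingers close, or fill a call up. It gives the time, the measured TCP pose, the force, the opening and the grip force at its end, in the units of the state.
- sense(): the state, without advancing time (a new reading comes with each control period).
- optics.capture(name): name is "scene" or "top" or "wrist"; returns the picture (384x512x3 uint8, red, green, blue); there is no depth.
- optics.camera_info(name): a dict with "vfov" (degrees; the focal length in pixels is half the picture's height over the tangent of half this angle, whatever the lens; pixels are square), "cx", "cy" (the principal point, pixels), "xyz" and "orientation" of the camera in the world. Camera axes: x right, y down, z forward; pixel columns grow to the right and rows downward; lengths in m; the calibration is good to about 2 mm. A picture is of the moment at which its call begins: read the wrist's pose just before it. camera_info takes no time and is no camera call; for the wrist camera it gives the pose at the moment of the call.
- ticket.close_job(): hands the job in; it is judged then, once.
The state is a dict: "t": time; "joint_positions": joint angles; "joint_velocities": joint speeds; "effort": joint torques, N m; "ee_pos": TCP position; "eef_rot": TCP orientation; "wrist_force": force on the tool from outside, world axes, zero at the start; "ft_torque": the same for the moment, N m; "gripper_width": finger opening in m; "grasp_force": force on a finger pad.
Only numpy, scipy, OpenCV 4.12 (cv2) and the standard library are available. Lean on these libraries where they do the work, as an engineer would, in place of code of your own. Each camera call takes 0.05 s, during which the arm holds its last target. There are 200 camera calls.

TASK

Slide the model carrier along its channel in the dock until it is fully home against the stop block, feeling for the stop and pressing gently. Then push the catch lever over its centre so that it snaps shut with its nose down in the carrier's slot. Never lean hard on the carrier, the dock or the lever (keep under 15 N), leave everything else on the bench where it is, and let go at the end.

Things in the scene. Friction and masses are not known exactly. Their poses are not given: they have to be found in the camera images.
- dock: Fixed bench dock: aluminium base plate 340 (x) x 124 (y) x 10 mm, origin at the centre of its underside (table level), z up. Its x axis runs along a channel between two dark steel rails: inner faces at y = +-37 mm, tops 26 mm above the table, from x = -165 to +75 mm, open at the -x end. At the +x end is the grey stop block that carries the catch lever.
- stop_mid (a point): Point on the dock plate (10 mm above the table) at the MIDDLE of the stop block's setting range, not at its face. The block (60 mm square, top 34 mm above the table) is bolted down differently each time: its upright face towards dock -x lies anywhere from 17 mm before to 17 mm beyond this point along dock x. Not measured: feel for it. The lever moves with it.
- lever (a joint): Catch lever, rad: 0 open (start), 0.80 closed. Hinged along dock y, 30 mm behind (+x of) the stop face, 45 mm above the table. An over-centre spring holds it at either end: pushing its cross bar to dock -x takes 8 to 10 N at first, ever less up to the centre at 0.40, then it snaps shut by itself. It can be pushed open again likewise.
- lever_zone (a point): Point on the dock: where the open lever's cross bar is (its axis, 132 mm above the table) when the stop is at mid setting; +-17 mm along dock x. Bar along dock y, 12 mm thick, 64 mm long, on an upright steel rod. Open, bar axis 67 mm beyond (+x of) the stop face, rod leaning 0.4 rad to +x; closed, 7 mm on the -x side of the face, same height; in between up to 8 mm higher.
- carrier: Loose carrier, about 0.45 kg, in the channel (2 mm play each side), x axis along dock x. Aluminium plate 110 (x) x 70 (y) x 16 mm, origin at the centre of its underside, 10 mm above the table. White plaster dental model fixed on it (top 41 mm above the underside). It slides to dock +x until its +x end meets the stop face; it starts 65 to 160 mm short of that.
- carrier_tab (a point): Middle of the carrier's upright flat tab, 10 (x) x 32 (y) mm, top 38 mm above the carrier's underside. The tab's outer face is flush with the plate's -x end (x = -55 mm of the carrier), so the carrier can be pushed there, low down, or gripped by the tab.
- carrier_slot (a point): Middle of the cross slot in the carrier (x = +9 to +25 mm, 8 mm deep), at the height of the plate's top. The lever's nose (9 mm thick, 20 mm wide) drops in when the carrier is home. If it is more than about 2 mm short the nose lands on the 30 mm end lip and the lever stops at about 0.7. A closed lever bars the carrier's way in.
- cast: loose plaster dental cast, 65 x 62 x 30 mm, bystander; origin at its underside
- bowl: black rubber mixing bowl, 110 mm across, 60 mm high, bystander; origin at its underside
- spatula: spatula 190 mm long lying flat, bystander; origin under its middle
- brush: brush 160 mm long lying flat, bystander; origin under its middle
- jar: white plastic jar, 60 mm across, 75 mm high, bystander; origin at its underside
- flask: brass denture flask, 75 x 85 x 44 mm, bystander; origin at its underside
Things that resemble listed ones, but are neither listed nor needed, are in the scene too. Leave any green look-alike of the carrier alone.

How it is judged:
At the end, for the whole second after the job is handed in: Lever joint above 0.75 (0.80 is closed), its nose in the slot; carrier at the stop (origin at x = +9 to +52 mm of the dock), within 6 mm of the channel's middle, raised less than 3 mm, tilted less than 0.04 rad, at rest (value of joint lever above 0.75 rad and x of carrier in the frame of dock between 0.009 and 0.052 m and y of carrier in the frame of dock between -0.006 and 0.006 m and z of carrier in the frame of dock below 0.013 m and angle between carrier's own z axis and vertical below 0.04 rad and linear speed of carrier below 0.01 m/s); the robot touches nothing.
It fails at once if the carrier is pressed against the dock, its stop or its catch with more than 30 N (its own weight included) (contact force between carrier and dock above 30 N).
It fails at once if the robot presses on the dock or its lever with more than 25 N (contact force between any of the arm, the fingers and dock above 25 N).
It fails at once if a bystander is shifted by more than 20 mm (distance of any of cast, bowl, spatula, brush, jar, flask from where it was at the start of the episode above 0.02 m).
It also fails if it takes over 61 s, if anything falls off the work surface, if the arm or the gripper's body presses on something with over 40 N, if the wrist force passes 120 N, or if a joint passes its speed limit or range.

## Working session

There is one attempt and no reset: what is moved stays moved. The work goes in short steps, Python scripts to look and compute and a shell command to move; the robot and the scene stay as the last step left them, time stands still between calls to the robot, and variables do not carry over. Pictures are saved under pics/ and viewed, at most 10 in all, crops included, and the job is handed in when it is done.

```bash
mkdir -p pics
python3 - <<'E'
from rig import sense,optics,manip
import cv2
for n in ("scene","top"):
    im=optics.capture(n); cv2.imwrite(f"pics/{n}.png",im[...,::-1]); print(n,optics.camera_info(n))
print(optics.camera_info("wrist"))
s=sense(); print(s, manip.pinch_z)
E
```

```text
scene {'vfov': 42.19168482551358, 'cx': 264.32133262795566, 'cy': 198.84553763402056, 'xyz': array([1.63062436, 0.01647332, 1.14630977]), 'orientation': array([-2.32800759,  0.00322114,  1.59425735])}
top {'vfov': 47.46988986918288, 'cx': 257.74229702619823, 'cy': 183.8867394263431, 'xyz': array([0.39449429, 0.02565878, 1.19478002]), 'orientation': array([-3.01812243, -0.01295089, -1.57424427])}
{'vfov': 69.51834026610827, 'cx': 254.51625288067913, 'cy': 187.26683833946493, 'xyz': array([ 0.32774516, -0.47856912,  0.37210894]), 'orientation': array([ 2.83542953e+00,  1.54219424e-03, -1.10434582e+00])}
{'t': 0.1, 'joint_positions': array([-1.17647303e+00,  3.07471617e-01,  1.50753113e+00, -1.61902287e-05,
        1.32843619e+00, -7.35178499e-02]), 'joint_velocities': array([ 0.00049771, -0.00164797, -0.00334651, -0.00035575, -0.00115817,
       -0.00209617]), 'effort': array([ 4.27287459e-04, -4.58529067e+01, -2.52607799e+01, -4.91998924e-05,
        5.58248721e-03,  1.28862902e-05]), 'ee_pos': array([ 0.25902172, -0.51264406,  0.23049278]), 'eef_rot': array([-3.13975021e+00, -1.19944453e-04,  4.67844936e-01]), 'wrist_force': array([ 0.12563448, -0.18012431,  0.4601628 ]), 'ft_torque': array([-0.03408783,  0.0027375 , -0.03839057]), 'grasp_force': 0.0, 'gripper_width': 0.08545152560430656} 0.0187
```

View pics/top.png

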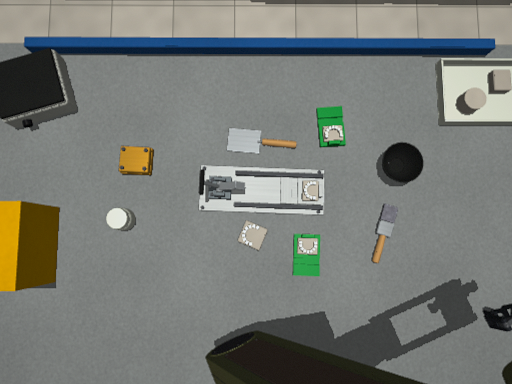

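View pics/scene.png

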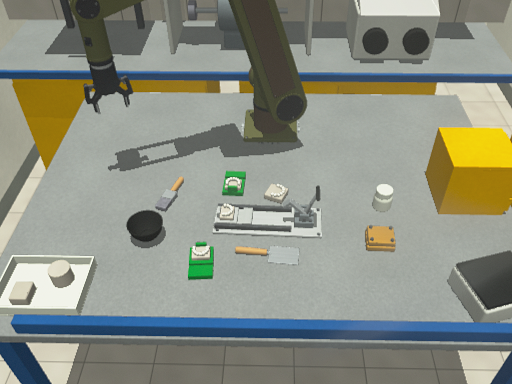

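```bash
python3 - <<'E'
import cv2
im=cv2.imread("pics/top.png")[155:225,190:335]
cv2.imwrite("pics/topc.png",cv2.resize(im,None,fx=5.5,fy=5.5,interpolation=cv2.INTER_CUBIC))
E
cat > h.py <<'E'
import numpy as np
from scipy.spatial.transform import Rotation as R
from rig import optics,sense
def cam(name):
    c=optics.camera_info(name); f=192/np.tan(np.radians(c["vfov"]/2))
    return c,f,R.from_euler("xyz",c["orientation"]).as_matrix()
def pix2w(name,u,v,z,C=None):
    c,f,M=C or cam(name); d=M@np.array([(u-c["cx"])/f,(v-c["cy"])/f,1]); p=c["xyz"]
    return p+d*(z-p[2])/d[2]
def w2pix(name,P,C=None):
    c,f,M=C or cam(name); q=M.T@(np.asarray(P)-c["xyz"]); return c["cx"]+f*q[0]/q[2],c["cy"]+f*q[1]/q[2]
E
```

```text
(no output)
```

View pics/topc.png

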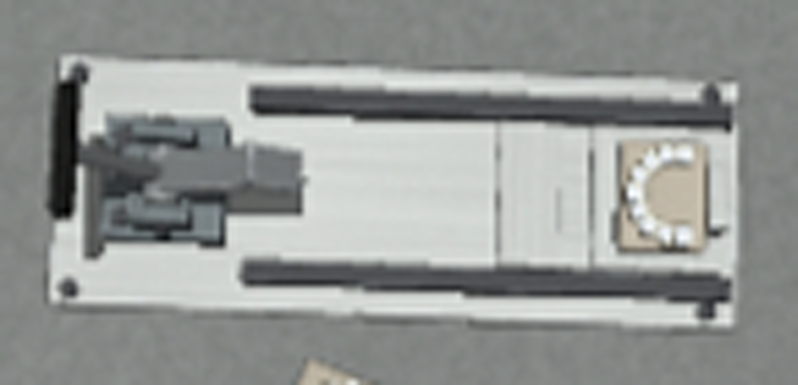

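Run:
```python
from h import *
g=lambda u,v,z:pix2w("top",190+(u+.5)/5.5-.5,155+(v+.5)/5.5-.5,z)
A,B,C,D=[g(u,v,.01) for u,v in((62,57),(738,82),(735,325),(50,303))]
o=(A+B+C+D)/4; ex=(A+D-B-C); ex/=np.linalg.norm(ex); yaw=np.arctan2(ex[1],ex[0])
print("sizes",[np.linalg.norm(x-y) for x,y in((A,B),(B,C),(C,D),(D,A))],"o",o,"yaw",np.degrees(yaw))
ey=np.array([-ex[1],ex[0],0]); d=lambda p:((p-o)@ex,(p-o)@ey)
for n,u,v,z in(("carfront",497,195,.026),("slot",575,195,.026),("barL",65,80,.132),("barR",65,215,.132),("barx-",78,150,.132),("barx+",50,150,.132),("stopface",228,180,.034),("railend",245,270,.026),("rail-",730,290,.026),("rail-",731,118,.026),("tab",715,195,.048)):
    p=g(u,v,z); print(n,p.round(4),np.round(d(p),4))
```

```text
sizes [np.float64(0.3379843161371192), np.float64(0.12150748793474303), np.float64(0.33812409035491636), np.float64(0.12285709528613542)] o [ 0.52652667 -0.0009959   0.01      ] yaw 87.89370331489958
carfront [ 0.5227 -0.0498  0.026 ] [-0.0489  0.0021]
slot [ 0.5226 -0.088   0.026 ] [-0.0871  0.0007]
barL [0.5632 0.1498 0.132 ] [ 0.1521 -0.0311]
barR [0.5025 0.1491 0.132 ] [0.1491 0.0295]
barx- [0.5316 0.1437 0.132 ] [0.1448 0.0003]
barx+ [0.5316 0.1561 0.132 ] [0.1572 0.0007]
stopface [0.5294 0.0816 0.034 ] [0.0826 0.0002]
railend [0.4862 0.0735 0.026 ] [0.0729 0.0431]
rail- [ 0.4758 -0.1631  0.026 ] [-0.1639  0.0447]
rail- [ 0.5606 -0.1655  0.026 ] [-0.1631 -0.0401]
tab [ 0.52   -0.1533  0.048 ] [-0.1525  0.0009]
```

```bash
python3 -m crank '[[0,0,0,0,0,-7.1,0],[0,0,0,0,0,-7.1,0],[0,0,0,0,0,-7.1,0],[0,0,0,0,0,-7.1,0],[0,0,0,0,0,-7.1,0],[0,0,0,0,0,-7.1,0],[0,0,0,0,0,-7.1,0],[0,0,0,0,0,-7.1,0]]' 20 && python3 -m crank '[[0,0,0,0,0,-4.3,0],[27,20,0,0,0,0,0],[27,20,0,0,0,0,0],[27,20,0,0,0,0,0],[27,20,0,0,0,0,0],[27,20,0,0,0,0,0],[27,20,0,0,0,0,0],[0,0,0,0,0,0,0]]'
cat >> h.py <<'E'
o=np.array([.5265,-.001]); th=np.radians(87.9); ex=np.array([np.cos(th),np.sin(th)]); ey=np.array([-ex[1],ex[0]])
def where():
    s=sense(); d=s["ee_pos"][:2]-o; Rt=R.from_euler("xyz",s["eef_rot"]); w=s["wrist_force"]
    print("t %.2f dock x %.1f y %.1f z %.1f mm  yaw %.2f tilt %s F dock x %.1f y %.1f z %.1f width %.3f"%(s["t"],d@ex*1e3,d@ey*1e3,s["ee_pos"][2]*1e3,np.degrees(s["eef_rot"][2]),np.degrees(s["eef_rot"][:2]).round(2),w[:2]@ex,w[:2]@ey,w[2],s["gripper_width"]))
E
python3 -c "
from h import *
where()"
```

```text
t: 0.77
ee_pos: [0.2591, -0.5129, 0.2308]
eef_rot: [-3.141, -0.001, 1.465]
wrist_force: [-0.8, 0.4, -0.9]
gripper_width: -0.0003
grasp_force: 0.0
t: 1.43
ee_pos: [0.3877, -0.3507, 0.2309]
eef_rot: [3.141, -0.004, 1.538]
wrist_force: [0.2, -0.3, -0.3]
gripper_width: 0.0002
grasp_force: 0.0
t 1.43 dock x -354.6 y 125.9 z 230.9 mm  yaw 88.15 tilt [179.94  -0.23] F dock x -0.3 y -0.2 z -0.3 width 0.000
```

```bash
python3 -m crank '[[27,21,0,0,0,0,0],[27,21,0,0,0,0,0],[27,21,0,0,0,0,0],[27,21,0,0,0,0,0],[27,21,0,0,0,0,0],[27,21,0,0,0,0,0],[0,0,40,0,0,0,0],[0,0,30,0,0,0,0]]' >/dev/null
python3 - <<'E'
from h import *
import cv2
where()
im=optics.capture("wrist"); cv2.imwrite("pics/w1.png",im[...,::-1])
E
```

```text
t 2.10 dock x -196.5 y 0.0 z 161.2 mm  yaw 88.12 tilt [1.7979e+02 8.0000e-02] F dock x 0.7 y 1.1 z -1.2 width 0.000
```

View pics/w1.png

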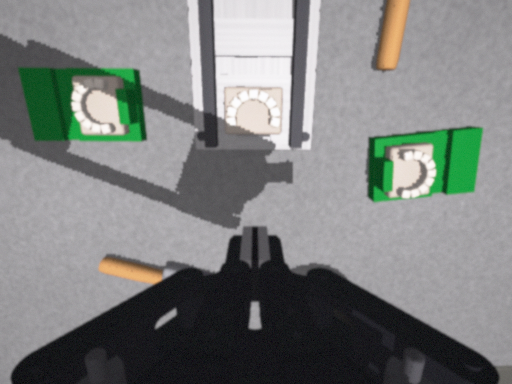

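Run:
```python
from h import *
C=cam("wrist")
for n,u,v,z in(("handle tip",102,262,.01),("handle/metal",190,272,.01),("plate L",192,148,.01),("plate R",311,150,.01),("railL in",215,140,.026),("railR in",290,140,.026),("model L",224,133,.051),("model R",281,133,.051)):
    p=pix2w("wrist",u,v,z,C)[:2]-o; print(n,(p@ex*1e3).round(1),(p@ey*1e3).round(1))
```

```text
handle tip -302.4 188.8
handle/metal -315.4 84.7
plate L -165.9 72.3
plate R -167.6 -51.4
railL in -155.4 45.6
railR in -155.2 -27.3
model L -145.9 33.7
model R -145.8 -16.2
```

Run:
```python
from h import *
import cv2
C=cam("wrist"); s=sense(); im=optics.capture("wrist"); cv2.imwrite("pics/w2.png",im[...,::-1]); where()
Rt=R.from_euler("xyz",s["eef_rot"]).as_matrix()
print("cam in tool",Rt.T@(C[0]["xyz"]-s["ee_pos"]), "axis",(Rt.T@C[2]).round(3).tolist())
print("tip pix",w2pix("wrist",s["ee_pos"],C))
for x,y,z in((-170,62,10),(-170,-62,10)): print(w2pix("wrist",np.r_[o+ex*x/1e3+ey*y/1e3,z/1e3],C))
b=cv2.imread("pics/w1.png").astype(int); print("diff",abs(b-im[...,::-1]).mean())
g=im[120:165,150:350]; cv2.imwrite("pics/w2c.png",cv2.resize(im[60:260,150:350,::-1],None,fx=3,fy=3))
```

```text
t 2.20 dock x -195.5 y 6.3 z 156.4 mm  yaw 87.98 tilt [-179.38   -0.25] F dock x 0.9 y 1.2 z -0.5 width 0.000
cam in tool [ 0.07663741 -0.00016209 -0.1416387 ] axis [[-0.001, -0.953, -0.302], [1.0, -0.001, -0.0], [0.0, -0.302, 0.953]]
tip pix (np.float64(254.99294532556246), np.float64(240.3408185007359))
(np.float64(202.13366317828903), np.float64(151.94959203712898))
(np.float64(321.1116468050673), np.float64(152.28812914679946))
diff 13.37124294704861
```

View pics/w2c.png

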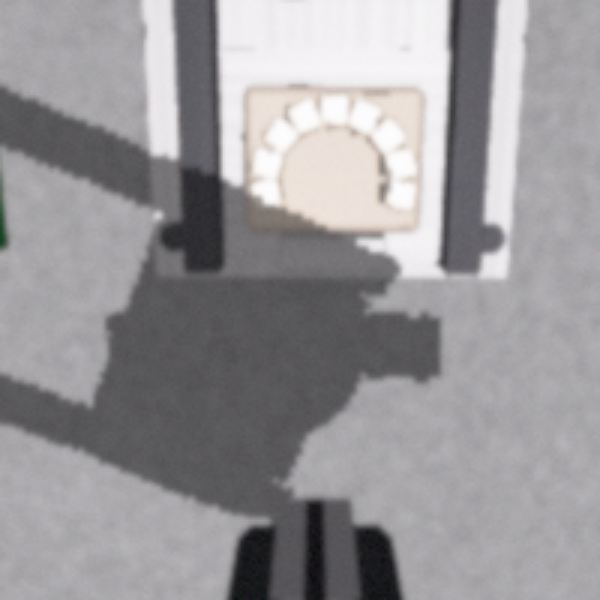

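```bash
python3 -m crank '[[0,0,0,0,0,0,0],[0,0,15,0,0,0,0],[0,0,20,0,0,0,0],[0,0,20,0,0,0,0],[0,0,20,0,0,0,0],[0,0,15,0,0,0,0],[0,0,0,0,0,0,0],[0,0,0,0,0,0,0]]' >/dev/null
python3 -c "
from h import *
where()"
```

```text
t 2.87 dock x -198.7 y 1.6 z 72.5 mm  yaw 87.84 tilt [1.7993e+02 3.0000e-02] F dock x -0.6 y -0.9 z -0.0 width 0.000
```

```bash
python3 -m crank '[[0,1,10,0,0,0,0],[0,0,14,0,0,0,0],[0,0,14,0,0,0,0],[0,0,10,0,0,0,0],[0,0,4,0,0,0,0],[0,0,0,0,0,0,0],[0,0,0,0,0,0,0],[0,0,0,0,0,0,0]]' >/dev/null
python3 -c "
from h import *
where()"
python3 -m crank '[[1,0,0,0,0,0,0],[3,0,0,0,0,0,0],[4,0,0,0,0,0,0],[4,0,0,0,0,0,0],[4,0,0,0,0,0,0],[4,0,0,0,0,0,0],[3,0,0,0,0,0,0],[1,0,0,0,0,0,0]]' >/dev/null
python3 -c "
from h import *
where()"
```

```text
t 3.53 dock x -198.0 y 0.6 z 20.0 mm  yaw 87.90 tilt [1.7992e+02 3.0000e-02] F dock x 0.3 y -0.0 z -0.0 width 0.000
t 4.20 dock x -172.9 y 1.5 z 19.3 mm  yaw 87.94 tilt [-1.7998e+02 -1.0000e-02] F dock x 0.2 y 0.2 z -0.5 width 0.000
```

```bash
python3 -m crank '[[1,0,0,0,0,0,0],[1,0,0,0,0,0,0],[1,0,0,0,0,0,0],[2,0,0,0,0,0,0],[2,0,0,0,0,0,0],[3,0,0,0,0,0,0],[3,0,0,0,0,0,0],[3,0,0,0,0,0,0]]' >/dev/null
python3 -c "
from h import *
where()"
python3 -m crank '[[3,0,0,0,0,0,0],[3,0,0,0,0,0,0],[3,0,0,0,0,0,0],[3,0,0,0,0,0,0],[3,0,0,0,0,0,0],[3,0,0,0,0,0,0],[3,0,0,0,0,0,0],[3,0,0,0,0,0,0]]' >/dev/null
python3 -c "
from h import *
where()"
```

```text
t 4.87 dock x -157.5 y 1.3 z 19.3 mm  yaw 87.90 tilt [1.7999e+02 1.0000e-02] F dock x -2.4 y -0.3 z -0.1 width 0.000
t 5.53 dock x -133.4 y 1.3 z 19.3 mm  yaw 87.90 tilt [-180.   -0.] F dock x -2.6 y -0.4 z -0.2 width 0.000
```

```bash
for i in 1; do python3 -m crank '[[3,0,0,0,0,0,0],[3,0,0,0,0,0,0],[3,0,0,0,0,0,0],[3,0,0,0,0,0,0],[3,0,0,0,0,0,0],[3,0,0,0,0,0,0],[3,0,0,0,0,0,0],[3,0,0,0,0,0,0]]' >/dev/null; python3 -m crank '[[3,0,0,0,0,0,0],[3,0,0,0,0,0,0],[3,0,0,0,0,0,0],[3,0,0,0,0,0,0],[3,0,0,0,0,0,0],[3,0,0,0,0,0,0],[3,0,0,0,0,0,0],[3,0,0,0,0,0,0]]' >/dev/null; done
python3 -c "
from h import *
where()"
python3 -m crank '[[3,0,0,0,0,0,0],[3,0,0,0,0,0,0],[3,0,0,0,0,0,0],[3,0,0,0,0,0,0],[3,0,0,0,0,0,0],[2,0,0,0,0,0,0],[1,0,0,0,0,0,0],[1,0,0,0,0,0,0]]' >/dev/null
python3 - <<'E'
from h import *
import cv2
where()
im=optics.capture("top"); cv2.imwrite("pics/t2.png",cv2.resize(im[155:225,190:335,::-1],None,fx=5.5,fy=5.5,interpolation=cv2.INTER_CUBIC))
E
```

```text
t 6.87 dock x -85.4 y 1.4 z 19.3 mm  yaw 87.90 tilt [-180.   -0.] F dock x -1.8 y -0.7 z -1.4 width 0.000
t 7.53 dock x -66.5 y 1.3 z 19.3 mm  yaw 87.91 tilt [-180.    0.] F dock x -3.0 y 0.4 z -1.6 width 0.000
```

View pics/t2.png

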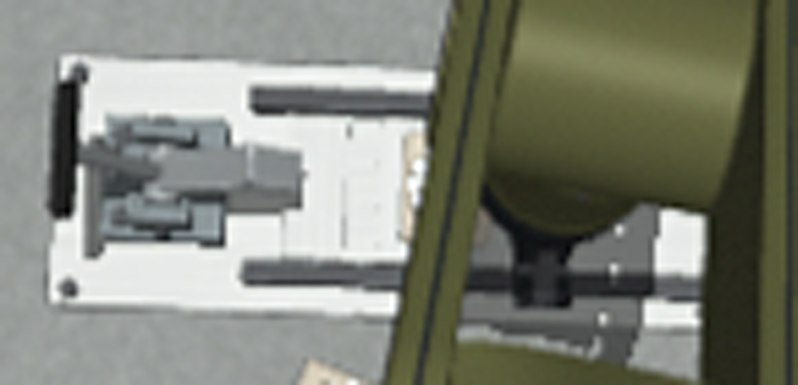

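```bash
python3 -m crank '[[2,0,0,0,0,0,0],[2,0,0,0,0,0,0],[3,0,0,0,0,0,0],[3,0,0,0,0,0,0],[3,0,0,0,0,0,0],[2,0,0,0,0,0,0],[1,0,0,0,0,0,0],[1,0,0,0,0,0,0]]' >/dev/null
python3 -c "
from h import *
where()"
python3 -m crank '[[0.6,0,0,0,0,0,0],[0.6,0,0,0,0,0,0],[0.6,0,0,0,0,0,0],[0.6,0,0,0,0,0,0],[0.6,0,0,0,0,0,0],[0.6,0,0,0,0,0,0],[0.6,0,0,0,0,0,0],[0.6,0,0,0,0,0,0]]' >/dev/null
python3 -c "
from h import *
where()"
```

```text
t 8.25 dock x -49.4 y 1.3 z 19.3 mm  yaw 87.92 tilt [-180.    0.] F dock x -2.6 y -0.2 z -0.6 width -0.000
t 8.92 dock x -44.8 y 1.3 z 19.3 mm  yaw 87.90 tilt [180.  -0.] F dock x -2.4 y -0.5 z -1.5 width -0.000
```

```bash
python3 -m crank '[[0.3,0,0,0,0,0,0],[0.3,0,0,0,0,0,0],[0.3,0,0,0,0,0,0],[0.3,0,0,0,0,0,0],[0.3,0,0,0,0,0,0],[0.3,0,0,0,0,0,0],[0.2,0,0,0,0,0,0],[0.2,0,0,0,0,0,0]]' >/dev/null
python3 -c "
from h import *
where()"
python3 -m crank '[[0.2,0,0,0,0,0,0],[0.2,0,0,0,0,0,0],[0.2,0,0,0,0,0,0],[0.2,0,0,0,0,0,0],[0.2,0,0,0,0,0,0],[0.2,0,0,0,0,0,0],[0.2,0,0,0,0,0,0],[0.2,0,0,0,0,0,0]]' >/dev/null
python3 -c "
from h import *
where()"
```

```text
t 9.58 dock x -42.7 y 1.3 z 19.3 mm  yaw 87.90 tilt [-180.   -0.] F dock x -2.5 y 0.0 z -0.6 width -0.000
t 10.25 dock x -41.1 y 1.3 z 19.3 mm  yaw 87.90 tilt [180.  -0.] F dock x -2.5 y -0.6 z -1.2 width 0.000
```

```bash
python3 -m crank '[[0.15,0,0,0,0,0,0],[0.15,0,0,0,0,0,0],[0.15,0,0,0,0,0,0],[0.15,0,0,0,0,0,0],[0.15,0,0,0,0,0,0],[0.15,0,0,0,0,0,0],[0.15,0,0,0,0,0,0],[0.15,0,0,0,0,0,0]]' >/dev/null
python3 -c "
from h import *
where()"
```

```text
t 10.92 dock x -39.8 y 1.3 z 19.3 mm  yaw 87.90 tilt [180.  -0.] F dock x -3.0 y -0.6 z -1.1 width 0.000
```

```bash
python3 -c "
from h import *
import sys
w=sense()['wrist_force'][:2]@ex; sys.exit(w<-4)" && python3 -m crank '[[0.15,0,0,0,0,0,0],[0.15,0,0,0,0,0,0],[0.15,0,0,0,0,0,0],[0.15,0,0,0,0,0,0],[0.15,0,0,0,0,0,0],[0.15,0,0,0,0,0,0],[0.15,0,0,0,0,0,0],[0.15,0,0,0,0,0,0]]' >/dev/null
python3 -c "
from h import *
where()"
```

```text
t 10.92 dock x -39.8 y 1.3 z 19.3 mm  yaw 87.90 tilt [180.  -0.] F dock x -3.0 y -0.6 z -1.1 width 0.000False
```

```bash
python3 -c "
from h import *
import sys
w=sense()['wrist_force'][:2]@ex; sys.exit(w<-4)" && python3 -m crank '[[0.15,0,0,0,0,0,0],[0.15,0,0,0,0,0,0],[0.15,0,0,0,0,0,0],[0.15,0,0,0,0,0,0],[0.15,0,0,0,0,0,0],[0.15,0,0,0,0,0,0],[0.15,0,0,0,0,0,0],[0.15,0,0,0,0,0,0]]' >/dev/null
python3 -c "
from h import *
where()"
```

```text
t 10.92 dock x -39.8 y 1.3 z 19.3 mm  yaw 87.90 tilt [180.  -0.] F dock x -3.0 y -0.6 z -1.1 width 0.000False
```

```bash
cat > ok.py <<'E'
from h import *
import sys
where(); sys.exit(int(sense()["wrist_force"][:2]@ex<-4.5))
E
python3 -m crank '[[0.15,0,0,0,0,0,0],[0.15,0,0,0,0,0,0],[0.15,0,0,0,0,0,0],[0.15,0,0,0,0,0,0],[0.15,0,0,0,0,0,0],[0.15,0,0,0,0,0,0],[0.15,0,0,0,0,0,0],[0.15,0,0,0,0,0,0]]' >/dev/null
python3 ok.py && python3 -m crank '[[0.15,0,0,0,0,0,0],[0.15,0,0,0,0,0,0],[0.15,0,0,0,0,0,0],[0.15,0,0,0,0,0,0],[0.15,0,0,0,0,0,0],[0.15,0,0,0,0,0,0],[0.15,0,0,0,0,0,0],[0.15,0,0,0,0,0,0]]' >/dev/null && python3 ok.py && python3 -m crank '[[0.15,0,0,0,0,0,0],[0.15,0,0,0,0,0,0],[0.15,0,0,0,0,0,0],[0.15,0,0,0,0,0,0],[0.15,0,0,0,0,0,0],[0.15,0,0,0,0,0,0],[0.15,0,0,0,0,0,0],[0.15,0,0,0,0,0,0]]' >/dev/null && python3 ok.py
```

```text
t 11.58 dock x -38.7 y 1.3 z 19.3 mm  yaw 87.90 tilt [-180.    0.] F dock x -2.6 y 0.0 z -1.5 width 0.000
t 12.25 dock x -38.0 y 1.4 z 19.3 mm  yaw 87.93 tilt [-1.7999e+02  5.0000e-02] F dock x -6.5 y 0.8 z -0.6 width -0.000
```

```bash
python3 -m crank '[[0.1,0,0,0,0,0,0],[0.1,0,0,0,0,0,0],[0.1,0,0,0,0,0,0],[0,0,0,0,0,0,0],[0,0,0,0,0,0,0],[0,0,0,0,0,0,0],[0,0,0,0,0,0,0],[0,0,0,0,0,0,0]]' >/dev/null
python3 ok.py
```

```text
t 12.92 dock x -38.0 y 1.5 z 19.3 mm  yaw 87.92 tilt [-1.7998e+02  6.0000e-02] F dock x -6.3 y 1.0 z -0.9 width 0.000
```

```bash
python3 -m crank '[[-2,0,0,0,0,0,0],[-4,0,0,0,0,0,0],[-4,0,0,0,0,0,0],[-2,0,-10,0,0,0,0],[0,0,-30,0,0,0,0],[0,0,-35,0,0,0,0],[0,0,-35,0,0,0,0],[0,0,-35,0,0,0,0]]' >/dev/null; python3 ok.py
python3 -m crank '[[0,0,-35,0,0,0,0],[0,0,-20,0,0,0,0],[15,0,0,0,0,0,0],[25,0,0,0,0,0,0],[30,0,0,0,0,0,0],[30,0,0,0,0,0,0],[30,0,0,0,0,0,0],[30,0,0,0,0,0,0]]' >/dev/null; python3 ok.py
python3 -m crank '[[30,0,0,0,0,0,0],[25,0,0,0,0,0,0],[20,0,0,0,0,0,0],[15,0,0,0,0,0,0],[0,0,0,0,0,0,0],[0,0,0,0,0,0,0],[0,0,0,0,0,0,0],[0,0,0,0,0,0,0]]' >/dev/null; python3 ok.py
python3 - <<'E'
from h import *
import cv2
im=optics.capture("scene"); cv2.imwrite("pics/s2.png",cv2.resize(im[150:270,180:360,::-1],None,fx=4.4,fy=4.4,interpolation=cv2.INTER_CUBIC))
E
```

```text
t 13.58 dock x -49.0 y 1.8 z 166.5 mm  yaw 87.89 tilt [-1.7999e+02 -3.0000e-02] F dock x 0.1 y 0.5 z -0.1 width 0.000
t 14.25 dock x 112.1 y 1.8 z 220.3 mm  yaw 87.87 tilt [ 1.7996e+02 -4.0000e-02] F dock x 0.2 y -0.7 z 0.1 width -0.000
t 14.92 dock x 199.8 y 1.5 z 219.6 mm  yaw 87.85 tilt [-1.8e+02  2.0e-02] F dock x 0.1 y -0.0 z -0.4 width -0.000
```

View pics/s2.png

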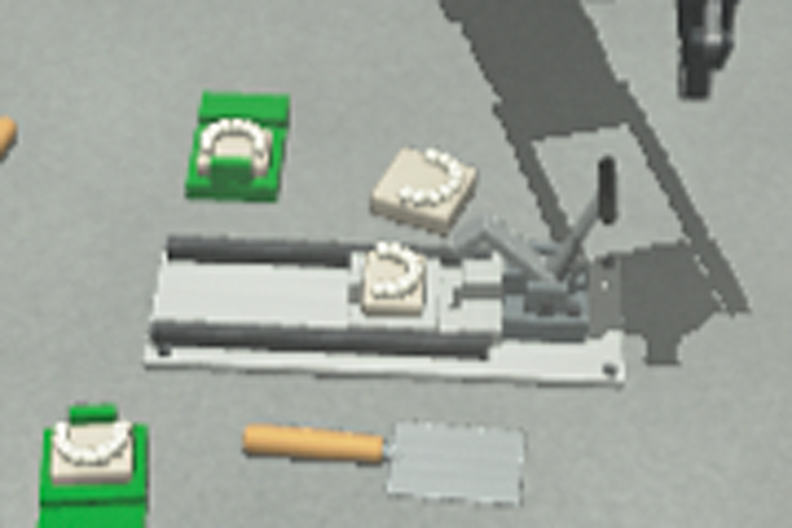

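```bash
python3 -m crank '[[0,0,15,0,0,0,0],[0,0,20,0,0,0,0],[0,0,20,0,0,0,0],[0,0,20,0,0,0,0],[0,0,15,0,0,0,0],[-4,0,0,0,0,0,0],[-6,0,0,0,0,0,0],[-6,0,0,0,0,0,0]]' >/dev/null; python3 ok.py
python3 -m crank '[[-3,0,0,0,0,0,0],[-2,0,0,0,0,0,0],[-2,0,0,0,0,0,0],[-2,0,0,0,0,0,0],[-1,0,0,0,0,0,0],[-1,0,0,0,0,0,0],[-1,0,0,0,0,0,0],[-1,0,0,0,0,0,0]]' >/dev/null; python3 ok.py
```

```text
t 15.63 dock x 184.0 y 0.6 z 130.1 mm  yaw 87.88 tilt [ 1.7993e+02 -1.0000e-02] F dock x -0.5 y 0.2 z 0.6 width -0.000
t 16.30 dock x 171.9 y 1.3 z 129.3 mm  yaw 87.91 tilt [-180.   -0.] F dock x 0.5 y -0.3 z -0.3 width 0.000
```

```bash
python3 -m crank '[[-1,0,0,0,0,0,0],[-1,0,0,0,0,0,0],[-1,0,0,0,0,0,0],[-1,0,0,0,0,0,0],[-1,0,0,0,0,0,0],[-1,0,0,0,0,0,0],[-1,0,0,0,0,0,0],[-1,0,0,0,0,0,0]]' >/dev/null; python3 ok.py
```

```text
t 16.97 dock x 166.1 y 1.3 z 129.5 mm  yaw 87.85 tilt [179.98  -0.26] F dock x 9.3 y 1.4 z 1.5 width -0.000
```

```bash
python3 -m crank '[[-1,0,0,0,0,0,0],[-1,0,0,0,0,0,0],[-1,0,0,0,0,0,0],[-1,0,0,0,0,0,0],[-1,0,0,0,0,0,0],[-1,0,0,0,0,0,0],[-1,0,0,0,0,0,0],[-1,0,0,0,0,0,0]]' >/dev/null; python3 ok.py
```

```text
t 17.63 dock x 159.0 y 0.1 z 131.0 mm  yaw 87.87 tilt [179.8   -0.34] F dock x 8.6 y 0.9 z 6.3 width -0.000
```

```bash
python3 -m crank '[[-1,0,-0.4,0,0,0,0],[-1,0,-0.4,0,0,0,0],[-1,0,-0.4,0,0,0,0],[-1,0,-0.4,0,0,0,0],[-1.2,0,-0.4,0,0,0,0],[-1.2,0,-0.4,0,0,0,0],[-1.2,0,-0.4,0,0,0,0],[-1.2,0,-0.4,0,0,0,0]]' >/dev/null; python3 ok.py
python3 -m crank '[[-1.5,0,-0.3,0,0,0,0],[-1.5,0,-0.3,0,0,0,0],[-1.5,0,-0.3,0,0,0,0],[-1.5,0,-0.3,0,0,0,0],[-1.5,0,-0.2,0,0,0,0],[-1.5,0,-0.2,0,0,0,0],[-1.5,0,-0.2,0,0,0,0],[-1.5,0,-0.2,0,0,0,0]]' >/dev/null; python3 ok.py
```

```text
t 18.30 dock x 148.7 y 0.1 z 133.6 mm  yaw 87.89 tilt [179.83  -0.19] F dock x 5.5 y -0.4 z 3.4 width 0.000
t 18.97 dock x 134.3 y 1.8 z 134.2 mm  yaw 87.90 tilt [-1.7994e+02  5.0000e-02] F dock x -0.0 y -0.4 z 0.8 width -0.000
```

```bash
python3 -m crank '[[-1.5,0,0,0,0,0,0],[-1.5,0,0,0,0,0,0],[-1.5,0,0,0,0,0,0],[-1.5,0,0,0,0,0,0],[-1.5,0,0,0,0,0,0],[-1,0,0,0,0,0,0],[0,0,0,0,0,0,0],[0,0,0,0,0,0,0]]' >/dev/null; python3 ok.py
python3 -m crank '[[2,0,0,0,0,0,0],[6,0,0,0,0,0,0],[10,0,0,0,0,0,0],[15,0,0,0,0,0,0],[20,0,0,0,0,0,0],[15,0,0,0,0,0,0],[8,0,0,0,0,0,0],[0,0,0,0,0,0,0]]' >/dev/null; python3 ok.py
python3 - <<'E'
from h import *
import cv2
im=optics.capture("scene"); cv2.imwrite("pics/s3.png",cv2.resize(im[150:270,180:360,::-1],None,fx=4.4,fy=4.4,interpolation=cv2.INTER_CUBIC))
E
```

```text
t 19.63 dock x 126.4 y 1.3 z 134.5 mm  yaw 87.89 tilt [-180.    0.] F dock x 0.3 y 0.4 z -0.7 width 0.000
t 20.30 dock x 204.8 y 1.3 z 134.5 mm  yaw 88.04 tilt [ 1.7997e+02 -4.0000e-02] F dock x 0.7 y -0.2 z -0.8 width 0.000
```

View pics/s3.png

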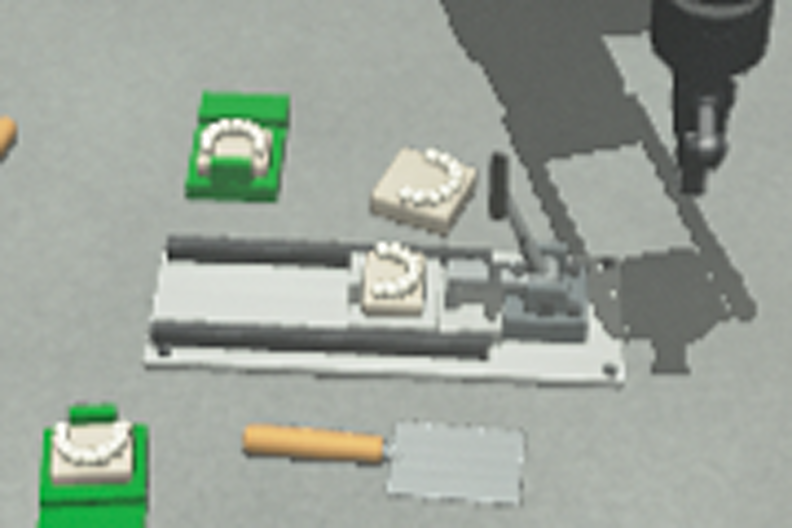

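Run:
```python
from h import *
for a in(.8,.7):
  l=a-.4
  for y in(-.032,.032):
    P=np.r_[o+ex*(.113-.0945*np.sin(l))+ey*y,.045+.0945*np.cos(l)]; u,v=w2pix("scene",P); print(a,y,(u-180)*4.4,(v-150)*4.4)
for y in(-.032,.032):
    P=np.r_[o+ex*(.113+.0945*np.sin(.4))+ey*y,.132]; u,v=w2pix("scene",P); print("open",y,(u-180)*4.4,(v-150)*4.4)
```

```text
0.8 -0.032 498.67193412576097 220.15557002235965
0.8 0.032 500.31376901718215 156.71696762113214
0.7 -0.032 512.0808796819301 217.17256598684546
0.7 0.032 513.315055352929 153.71517190416677
open -0.032 608.4697015208459 224.48192688411345
open 0.032 606.7521634951022 160.77065526012956
```

The bar is seen at column 498, rows 152–220. That matches 0.80 (499–500), not 0.70 (512–513), and the fingers are clear, so I'm handing in.

```bash
python3 -c "
from rig import ticket
print(ticket.close_job())"
```

```text
the job is handed in; nothing more can be done
None
```

The carrier is home against the stop (felt at about 6.5 N), the lever has snapped shut (camera shows it at the 0.80 closed position), the gripper is clear of everything, and the job is handed in at about 20 s; no verdict came back.

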